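# Lift the suspect lithium cell out of the charger with insulated tongs

## Robot

A 6-joint arm with a two-finger parallel gripper is mounted at the origin on the work surface. World frame = base frame: x ahead of the robot, y to its left, z up, the work surface at z = 0. Lengths are in m, angles in rad, forces in N, time in s.
With the tool pointing down it reaches from about 0.375 to 0.9 m from the base axis. Payload 3.1 kg.
Tool frame: the origin (TCP) lies between the finger pads; the fingertips stand 17 mm ahead of it and the grasp point (between the pads) lies 2 mm behind it (robot.nose_length is the distance from the TCP to the fingertips, in m); z points along the fingers, y is the line along which they close (so a half turn about z gives the same grasp; the last joint's range is limited). The gripper opens to 87 mm and grips with 3 to 60 N. Pads are 19 mm wide; open, the fingers measure 117 mm over their backs; the gripper's body (75 mm by 190 mm) begins 51 mm behind the grasp point.
Start: joints at [-1.28, 0.527, 1.433, -0, 1.181, -0.178], TCP at [0.282, -0.558, 0.24] pointing down, gripper open.
Joint ranges: [-3.08, 3.08], [-0.75, 2.2], [0.22, 2.44], [-1.43, 4.57], [0, 2.65], [-2.85, 2.85]. Speed limits (rad/s): [2.79, 2.79, 3.14, 3.14, 3.14, 3.14].

## Interface

Orientations are given as a unit quaternion [x, y, z, w].
In Python, from rig import robot, cams gives the robot as it stands.
- The arm moves only by the shell command python3 -m pendant 'ROWS' [FORCE]. ROWS is JSON, a list of rows, each an object with "jaw": the opening, from 0 (shut) to 1 (fully open); "linear": the shift along the tool's x, y, z in cm, a list of three; "twist": the turn about the tool's z in degrees. A call has 1 to 12 rows; each row shifts and turns the commanded pose from where the row before left it, along the tool's axes as they then stand; what a row does not reach is not made up. A row lasts 1/12 s, in which the tool goes at most 41.7 mm and 7.16 degrees, less where a joint would pass 70% of its speed; a pose out of reach is approached as far as the arm can. A call is refused whole if a number of a shift passes 4.17 or a number of a turn 7.16, either way. A call with a gripper value outside its range is refused whole. The fingers move at their own pace and stop on an object; FORCE is the grip in N (left out, the last holds). Time passes only in rows, so rows that do not move let the fingers close. It gives the time, the measured TCP pose, the force, the opening and the grip force at its end, in the units of the state.
- robot.get_obs(): the state, without advancing time (a new reading comes with each control period).
- cams.camera(name): name is "scene" or "top" or "wrist"; returns a dict with "color" (420x560x3 uint8, blue, green, red), "depth" (420x560 float32, m along the optical axis (not along the pixel's ray), 0 where there is no reading), "fov_y" (degrees; the focal length in pixels is half the picture's height over the tangent of half this angle, whatever the lens; pixels are square), "cx", "cy" (the principal point, pixels), "view" (4x4, takes a point from world to camera coordinates). Camera axes: x right, y down, z forward; pixel columns grow to the right and rows downward; lengths in m; the calibration is good to about 2 mm. A picture is of the moment at which its call begins.
- robot.hand_in(): hands the job in; it is judged then, once.
The state is a dict: "time": time; "q": joint angles; "joint_velocities": joint speeds; "joint_torque": joint torques, N m; "position": TCP position; "tool_rot": TCP orientation; "ft_force": force on the tool from outside, world axes, zero at the start; "moment": the same for the moment, N m; "grip_width": finger opening in m; "grip_force": force on a finger pad.
Only numpy, scipy, OpenCV 4.12 (cv2) and the standard library are available. Lean on these libraries where they do the work, as an engineer would, in place of code of your own. Each camera call takes 0.05 s, during which the arm holds its last target. There are 200 camera calls.

## Task

The red-wrapped lithium cell in the four-bay charger is suspect and must not be touched by hand. Pick up the yellow insulated tongs, close their jaws on the red cell, lift it out of its well and keep it held up in the tongs with its foot clearly above the tops of the other cells: finish while still holding it there, still, until the quarantine can is brought. Touch no cell with the gripper itself, and leave the blue cells standing in their wells and the satellite frame where it is.

Things in the scene. Friction and masses are not known exactly. Their poses are not given: they have to be found in the camera images.
- tongs: Yellow plastic spring tongs, 191 mm long, 55 to 90 g, lying on edge so that they open sideways (level). Origin: underside, midway between the black finger grips; x runs along the tongs from the round spring bow (back end at x = -94 mm) to the jaws (ends at x = +97 mm), y is the direction in which they open, z up. Two 20 mm high arms pivot at the bow (x = -77 mm) and close equally.
- tongs_grip (a point): Midway between the two ribbed finger grips, 13 mm above the underside. Grips: on the arms' outer sides, 52 mm long, 26 mm high, centred here; squeeze them together along y. Over their outer faces they measure 50 mm relaxed, 36 to 38 mm with the jaws closed firmly on a cell, 33 mm at the stop. The spring pushes back on each with 4 N at first, 8 N when closed on a cell.
- tongs_mouth (a point): Midway between the two rubber jaws, 85 mm ahead (+x) of the tongs' origin, 10 mm above their underside. Jaws: facing shallow V shoes 24 mm long, 20 mm high from the underside up, 9 mm thick with the arm, to hold an upright cell centred here. 42 mm apart when relaxed; each mm of squeeze over the grips closes them 2.1 mm, so a 4 to 5 mm squeeze carries the tongs with the jaws still 33 mm apart.
- tongs_left: The tongs' arm at their +y side, with its grip and jaw. Origin at its pivot beside the bow (tongs x = -77 mm, y = +15 mm), x along the arm.
- tongs_right: The tongs' arm at their -y side, with its grip and jaw. Origin at its pivot beside the bow (tongs x = -77 mm, y = -15 mm), x along the arm.
- charger: Black four-bay cell charger, fixed: block 50 (x) x 190 (y) x 30 mm high, a grey strip with green lamps (18 mm wide, 16 mm high) along its -x side, towards the robot. Origin under the block's centre. Round wells in a row along y at -69, -23, +23, +69 mm, 21 mm wide, 22 mm deep, floors 8 mm above the desk. A cell stands loosely in each; its top is 73 mm above the desk.
- suspect_cell: The red-wrapped lithium cell, a cylinder 18.5 mm in diameter and 65 mm high with a small steel button on top, about 46 g, standing in one of the four wells (any one). Origin at the centre of its foot, z up along its axis.
- suspect_top (a point): Centre of the top of the red cell, 65 mm above its foot.
- blue_cell_1: A sound cell in a blue wrapper, same size as the red one, standing in another well. Origin at the centre of its foot.
- blue_cell_2: Another blue cell, likewise.
- blue_cell_3: Another blue cell, likewise.
- cubesat: Cube satellite frame, 100 x 100 x 114 mm high, black honeycomb sides with a white bracket on top, 0.75 kg, standing loose on the desk. Origin under its centre. To be left alone.

How it is judged:
On the way, in this order (a step that is already met when the one before it is completed fails the run):
1. the tongs are picked up in the gripper, clear of the desk (contact force between the fingers and tongs above 1 N and height (world z) of tongs above 0.015 m and distance of suspect_cell from where it was at the start of the episode below 0.01 m), for 0.2 s.
2. both jaws of the tongs are closed on the red cell (contact force between each of tongs_left, tongs_right and suspect_cell above 0.5 N), for 0.2 s.
At the end, for the whole second after the job is handed in: Red cell still (<30 mm/s) in both jaws (>0.5 N each), both its ends >80 mm above the desk; tongs gripped (>1 N), >50 mm up; cell touched by the tongs alone, tongs off charger and satellite; blue cells moved <8 mm, tilted <0.2 rad; satellite moved <20 mm (all of step 2 and height (world z) of each of suspect_cell, suspect_top above 0.08 m and contact force between the fingers and tongs above 1 N and contact force between each of the arm, the fingers, charger, cubesat and suspect_cell below 0.05 N and contact force between each of charger, cubesat and tongs below 0.05 N and height (world z) of each of tongs, tongs_mouth above 0.05 m and linear speed of suspect_cell below 0.03 m/s and distance of each of blue_cell_1, blue_cell_2, blue_cell_3 from where it was at the start of the episode below 0.008 m and angle between each of blue_cell_1, blue_cell_2, blue_cell_3's own z axis and vertical below 0.2 rad and distance of cubesat from where it was at the start of the episode below 0.02 m); the arm keeps its last pose, push and grip.
It fails at once if the gripper or arm touches the red cell (contact force between any of the fingers, the arm and suspect_cell above 0.5 N).
It fails at once if the gripper or arm touches a blue cell (contact force between any of the fingers, the arm and blue_cell_1 above 0.5 N or contact force between any of the fingers, the arm and blue_cell_2 above 0.5 N or contact force between any of the fingers, the arm and blue_cell_3 above 0.5 N).
It fails at once if a blue cell is pulled out or toppled (distance of any of blue_cell_1, blue_cell_2, blue_cell_3 from where it was at the start of the episode above 0.012 m).
It fails at once if the satellite frame is pushed away (distance of cubesat from where it was at the start of the episode above 0.03 m).
It also fails if it takes over 48 s, if anything falls off the work surface, if the arm or the gripper's body presses on something with over 40 N, if the wrist force passes 120 N, or if a joint passes its speed limit or range.

## Working session

There is one attempt and no reset: what is moved stays moved. The work goes in short steps, Python scripts to look and compute and a shell command to move; the robot and the scene stay as the last step left them, time stands still between calls to the robot, and variables do not carry over. Pictures are saved under pics/ and viewed, at most 10 in all, crops included, and the job is handed in when it is done.

```bash
mkdir -p pics; ls; cat > h.py <<'E'
import numpy as np, cv2
from rig import robot, cams
def P(c,u,v,z=None):
    """pixel -> world, by depth or on plane z"""
    f=210/np.tan(np.radians(c['fov_y'])/2); V=np.array(c['view']); R,t=V[:3,:3],V[:3,3]
    d=np.array([(u-c['cx'])/f,(v-c['cy'])/f,1.]); o=-R.T@t; w=R.T@d
    s=float(c['depth'][int(round(v)),int(round(u))]) if z is None else (z-o[2])/w[2]
    return o+s*w
E
python3 - <<'E'
from h import *
o=robot.get_obs(); print({k:np.round(o[k],3) for k in ('time','position','tool_rot','grip_width')})
for n in('top','scene'):
    c=cams.camera(n); cv2.imwrite(f'pics/{n}0.png',c['color']); np.save(f'pics/{n}0.npy',c,allow_pickle=True)
E
```

```text
pics
{'time': np.float64(0.0), 'position': array([ 0.282, -0.557,  0.239]), 'tool_rot': array([ 0.973,  0.232, -0.   , -0.001]), 'grip_width': np.float64(0.087)}
```

View pics/top0.png

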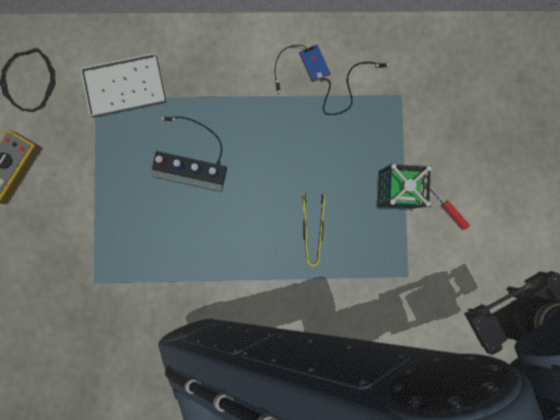

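View pics/scene0.png

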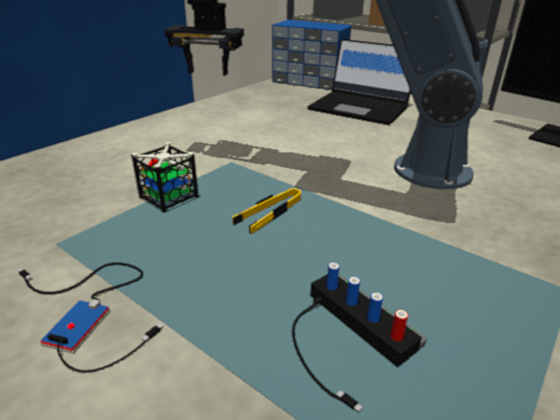

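The top view shows the tongs with their bow near (313,265) and jaws near (306,196) and (323,196). The charger is at (190,171), with the red cell in its left (+y) end well at (159,158). I'll enlarge both.

```bash
python3 - <<'E'
from h import *
c=np.load('pics/top0.npy',allow_pickle=True).item(); i=c['color']
a=cv2.resize(i[185:275,285:345],None,fx=6,fy=6,interpolation=cv2.INTER_CUBIC)
b=cv2.resize(i[140:200,145:235],None,fx=4.4,fy=4.4,interpolation=cv2.INTER_CUBIC)
im=np.zeros((600,800,3),np.uint8); im[:540,:360]=a; im[:264,380:776]=b; cv2.imwrite('pics/crop.png',im)
V=c['view'];print(np.round(V,3),c['fov_y'])
for n,(u,v) in dict(bow=(313,265),jl=(306,195),jr=(323,195),red=(159,158)).items(): print(n,P(c,u,v),P(c,u,v,.02))
# masks
hsv=cv2.cvtColor(i,cv2.COLOR_BGR2HSV); m=(cv2.inRange(hsv,(20,120,80),(35,255,255))>0); m[:, :290]=0;m[:,340:]=0
ys,xs=np.nonzero(m); q=np.array([P(c,x,y,.02) for x,y in zip(xs,ys)]); 
print(len(q),q.min(0),q.max(0),q.mean(0))
E
```

```text
[[-0.017 -1.     0.021 -0.099]
 [-0.998  0.016 -0.058  0.51 ]
 [ 0.058 -0.022 -0.998  1.033]
 [ 0.     0.     0.     1.   ]] 56.176506763578956
bow [ 0.34799103 -0.20127239  0.02113312] [ 0.34788199 -0.20139906  0.02      ]
jl [ 0.53484697 -0.18883514  0.00056965] [ 0.53326207 -0.18693257  0.02      ]
jr [ 0.53238506 -0.23202208  0.0220784 ] [ 0.53255318 -0.23231606  0.02      ]
red [0.62845037 0.18773132 0.07223125] [0.63795541 0.20210583 0.02      ]
139 [ 0.34793295 -0.23199248  0.02      ] [ 0.53338703 -0.17808203  0.02      ] [ 0.44442638 -0.20464302  0.02      ]
```

View pics/crop.png

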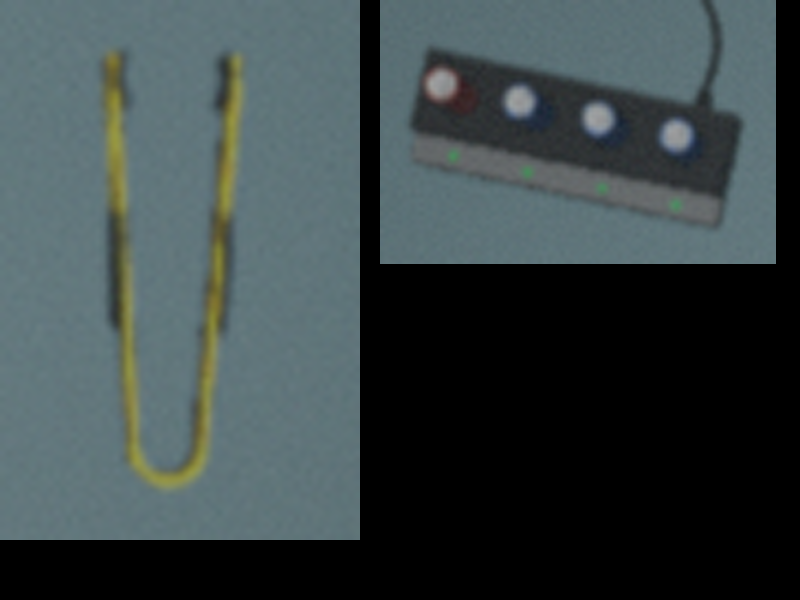

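```bash
python3 - <<'E'
from h import *
c=np.load('pics/top0.npy',allow_pickle=True).item()
L=lambda x,y:(x/6+284.6,y/6+184.6); R=lambda x,y:((x-380)/4.4+144.6,y/4.4+139.6)
jm=P(c,*L(174,53),.02); bw=P(c,*L(170,488),.02); gm=P(c,*L(171,271),.024)
d=jm-bw; print('tongs len',np.linalg.norm(d),'yaw',np.degrees(np.arctan2(d[1],d[0])),'origin',bw+d*94/191,'grips',gm)
print('arm outer',[P(c,*L(x,y),.024)[:2] for x,y in((108,270),(232,270))])
t=np.array([P(c,*R(x,y),.074) for x,y in((442,85),(520,101),(598,118),(677,135))]); print(t,np.linalg.norm(np.diff(t,axis=0),axis=1))
r=t[0]-t[3]; print('charger y axis yaw -90:',np.degrees(np.arctan2(r[1],r[0]))-90)
o=robot.get_obs(); from scipy.spatial.transform import Rotation as Q
M=Q.from_quat(o['tool_rot']).as_matrix(); print(M.round(3)); print('shift to origin in tool cm',M.T@(np.r_[(bw+d*94/191)[:2],.10]-o['position'])*100)
E
```

```text
tongs len 0.19178687997847213 yaw -1.8345508408227587 origin [ 0.43978206 -0.20418908  0.02      ] grips [ 0.44059122 -0.20331699  0.024     ]
arm outer [array([ 0.4415145 , -0.17556634]), array([ 0.44056086, -0.2302356 ])]
[[0.62580625 0.18801874 0.074     ]
 [0.61595685 0.14362424 0.074     ]
 [0.60552246 0.09919734 0.074     ]
 [0.59507225 0.05416672 0.074     ]] [0.04547397 0.0456358  0.0462273 ]
charger y axis yaw -90: -12.931636348538945
[[ 0.892  0.452 -0.001]
 [ 0.452 -0.892  0.002]
 [ 0.    -0.002 -1.   ]]
shift to origin in tool cm [ 29.990335   -24.32451317  13.92522082]
```

```bash
python3 -m pendant '[{"jaw":1,"linear":[2.5,-2.03,0],"twist":0},{"jaw":1,"linear":[2.5,-2.03,0],"twist":0},{"jaw":1,"linear":[2.5,-2.03,0],"twist":0},{"jaw":1,"linear":[2.5,-2.03,0],"twist":0},{"jaw":1,"linear":[2.5,-2.03,0.5],"twist":0},{"jaw":1,"linear":[2.5,-2.03,1],"twist":0},{"jaw":1,"linear":[2.5,-2.03,1],"twist":0},{"jaw":1,"linear":[2.5,-2.03,1],"twist":0},{"jaw":1,"linear":[2.5,-2.03,1],"twist":0},{"jaw":1,"linear":[2.5,-2.03,1],"twist":0},{"jaw":1,"linear":[2.5,-2.03,1],"twist":0},{"jaw":1,"linear":[2.5,-2.03,1],"twist":0}]' 25
python3 -m pendant '[{"jaw":1,"linear":[0,0,0],"twist":5.72},{"jaw":1,"linear":[0,0,0],"twist":5.72},{"jaw":1,"linear":[0,0,0],"twist":5.72},{"jaw":1,"linear":[0,0,0],"twist":5.72},{"jaw":1,"linear":[0,0,0],"twist":5.72},{"jaw":1,"linear":[0,0,0],"twist":0},{"jaw":1,"linear":[0,0,0],"twist":0}]'
cat >> h.py <<'E'
from scipy.spatial.transform import Rotation as Q
def rel(x,y,z,yaw):
    o=robot.get_obs(); M=Q.from_quat(o['tool_rot']).as_matrix(); w=np.degrees(np.arctan2(M[1,0],M[0,0]))
    print('t',round(o['time'],2),'pos',np.round(o['position'],4),'yaw',round(w,2),'q',np.round(o['q'],2),'tool shift cm',np.round(M.T@(np.array([x,y,z])-o['position'])*100,2),'twist',round(w-yaw,2),'w',round(o['grip_width'],4),'F',np.round(o['ft_force'],1),o['grip_force'])
E
python3 - <<'E'
from h import *
rel(.44,-.204,.02,-1.8)
c=cams.camera('wrist'); cv2.imwrite('pics/w1.png',c['color']); np.save('pics/w1.npy',c,allow_pickle=True)
E
```

```text
time: 1.1
position: [0.4402, -0.2031, 0.164]
tool_rot: [0.973, 0.232, -0.0, -0.0]
ft_force: [0.3, -0.5, 0.1]
grip_width: 0.0867
grip_force: 0.0
time: 1.68
position: [0.4398, -0.2045, 0.1644]
tool_rot: [1.0, -0.014, -0.0, -0.0]
ft_force: [0.5, -0.4, 0.3]
grip_width: 0.0867
grip_force: 0.0
t 1.68 pos [ 0.4398 -0.2045  0.1644] yaw -1.59 q [-0.67  0.46  1.85 -0.    0.83  0.93] tool shift cm [ 0.02 -0.05 14.44] twist 0.21 w 0.0867 F [ 0.5 -0.4  0.3] 0.0
```

View pics/w1.png

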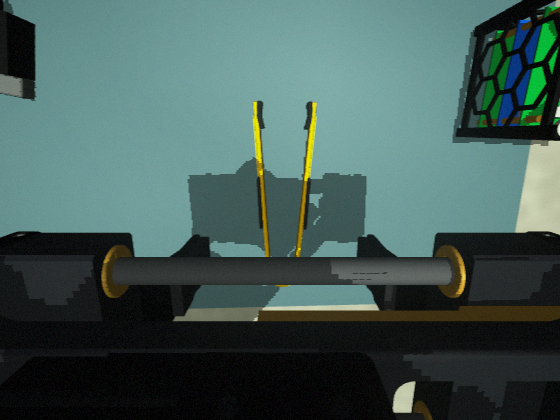

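The wrist view shows both jaws, with tips at (257,102) and (313,102), and the grips' front ends at (260,179) and (307,180). All lie between the open fingers. Checking the numbers.

```bash
python3 - <<'E'
from h import *
c=np.load('pics/w1.npy',allow_pickle=True).item()
for n,u,v,z in(('jl',257,101.5,.02),('jr',313,101.5,.02),('gl',260,179,.024),('gr',307,180,.024)): print(n,P(c,u,v,z),P(c,u,v))
E
python3 -m pendant '[{"jaw":1,"linear":[0,0,2.5],"twist":0},{"jaw":1,"linear":[0,0,2.5],"twist":0},{"jaw":1,"linear":[0,0,2],"twist":0},{"jaw":1,"linear":[0,0,0],"twist":0}]'
```

```text
jl [ 0.53751613 -0.18193992  0.02      ] [ 0.53751667 -0.1819395   0.01999483]
jr [ 0.53609728 -0.23422105  0.02      ] [ 0.5360607  -0.23418508  0.02036744]
gl [ 0.46530215 -0.18169326  0.024     ] [ 0.46524826 -0.18166225  0.02363129]
gr [ 0.46307556 -0.2278157   0.024     ] [ 0.46256945 -0.22806849  0.02071239]
time: 2.07
position: [0.438, -0.2033, 0.0916]
tool_rot: [1.0, -0.014, -0.003, -0.002]
ft_force: [0.1, 0.3, 0.8]
grip_width: 0.0868
grip_force: 0.0
```

```bash
python3 -m pendant '[{"jaw":1,"linear":[0,0,2],"twist":0.5},{"jaw":1,"linear":[0,0,2],"twist":0},{"jaw":1,"linear":[0,0,1.5],"twist":0},{"jaw":1,"linear":[0,0,1.2],"twist":0},{"jaw":1,"linear":[0,0,0.5],"twist":0},{"jaw":1,"linear":[0,0,0],"twist":0},{"jaw":1,"linear":[0,0,0],"twist":0},{"jaw":1,"linear":[0,0,0],"twist":0}]'
python3 -c "
from h import *
rel(.44,-.2043,.02,-2.2)"
```

```text
time: 2.73
position: [0.4405, -0.2051, 0.0235]
tool_rot: [1.0, -0.019, 0.001, 0.001]
ft_force: [-0.3, 0.8, 0.3]
grip_width: 0.087
grip_force: 0.0
t 2.73 pos [ 0.4405 -0.2051  0.0235] yaw -2.22 q [-0.67  0.73  1.93  0.    0.48  0.94] tool shift cm [-0.06 -0.08  0.35] twist -0.02 w 0.087 F [-0.3  0.8  0.3] 0.0
```

Now down 3 mm, then close to 45.5 mm (jaw 0.523).

```bash
python3 -m pendant '[{"jaw":1,"linear":[0,-0.08,0.3],"twist":0},{"jaw":0.7,"linear":[0,0,0],"twist":0},{"jaw":0.6,"linear":[0,0,0],"twist":0},{"jaw":0.56,"linear":[0,0,0],"twist":0},{"jaw":0.523,"linear":[0,0,0],"twist":0},{"jaw":0.523,"linear":[0,0,0],"twist":0},{"jaw":0.523,"linear":[0,0,0],"twist":0},{"jaw":0.523,"linear":[0,0,0],"twist":0},{"jaw":0.523,"linear":[0,0,0],"twist":0},{"jaw":0.523,"linear":[0,0,0],"twist":0},{"jaw":0.523,"linear":[0,0,0],"twist":0},{"jaw":0.523,"linear":[0,0,0],"twist":0}]' 25
```

```text
time: 3.73
position: [0.4401, -0.2039, 0.0196]
tool_rot: [1.0, -0.02, 0.0, 0.0]
ft_force: [0.1, -0.0, -0.2]
grip_width: 0.0458
grip_force: 5.4
```

```bash
python3 -m pendant '[{"jaw":0.523,"linear":[0,0,-0.3],"twist":0},{"jaw":0.523,"linear":[0,0,-0.7],"twist":0},{"jaw":0.523,"linear":[0,0,-1],"twist":0},{"jaw":0.523,"linear":[0,0,-1],"twist":0},{"jaw":0.523,"linear":[0,0,-1],"twist":0},{"jaw":0.523,"linear":[0,0,-1],"twist":0},{"jaw":0.523,"linear":[0,0,-1],"twist":0},{"jaw":0.523,"linear":[0,0,-1],"twist":0},{"jaw":0.523,"linear":[0,0,-1],"twist":0},{"jaw":0.523,"linear":[0,0,0],"twist":0},{"jaw":0.523,"linear":[0,0,0],"twist":0},{"jaw":0.523,"linear":[0,0,0],"twist":0}]'
python3 - <<'E'
from h import *
# grip point for approach: mouth 60mm short of the cell
a=np.radians(-12.9); d=np.array([np.cos(a),np.sin(a)]); red=np.array([.6258,.188])
p=red-d*(.085+.065); print(p); rel(p[0],p[1],.065,-12.9)
c=cams.camera('wrist'); cv2.imwrite('pics/w2.png',c['color']); np.save('pics/w2.npy',c,allow_pickle=True)
E
```

```text
time: 4.73
position: [0.4398, -0.2038, 0.0996]
tool_rot: [1.0, -0.02, -0.0, -0.0]
ft_force: [-0.1, 0.3, -0.7]
grip_width: 0.0458
grip_force: 5.1
[0.47958582 0.22148752]
t 4.73 pos [ 0.4398 -0.2038  0.0996] yaw -2.24 q [-0.66  0.58  1.9   0.    0.66  0.95] tool shift cm [  2.31 -42.65   3.46] twist 10.66 w 0.0458 F [-0.1  0.3 -0.7] 5.14226152212359
```

View pics/w2.png

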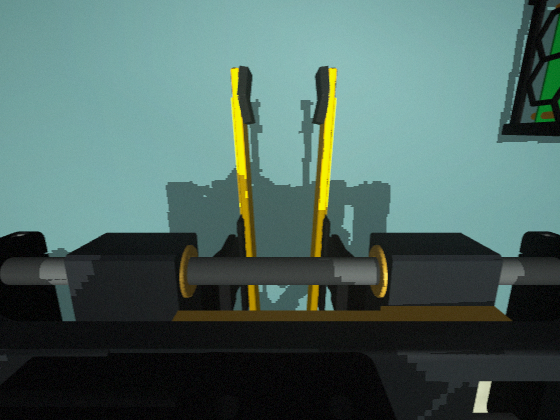

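The tongs hang level and symmetric in the gripper, with jaw tips at (236,68) and (333,68). Carrying them over to the charger.

```bash
python3 -m pendant '[{"jaw":0.523,"linear":[0,-0.5,0],"twist":0},{"jaw":0.523,"linear":[0,-1,0],"twist":0},{"jaw":0.523,"linear":[0,-1.5,0],"twist":0},{"jaw":0.523,"linear":[0,-2,0],"twist":0},{"jaw":0.523,"linear":[0,-2,0],"twist":0},{"jaw":0.523,"linear":[0,-2,0],"twist":0},{"jaw":0.523,"linear":[0,-2,0],"twist":0},{"jaw":0.523,"linear":[0,-2,0],"twist":0},{"jaw":0.523,"linear":[0,-2,0],"twist":0},{"jaw":0.523,"linear":[0,-2,0],"twist":0},{"jaw":0.523,"linear":[0,-2,0],"twist":0},{"jaw":0.523,"linear":[0,-2,0],"twist":0}]'
python3 -m pendant '[{"jaw":0.523,"linear":[0,-2,0],"twist":0},{"jaw":0.523,"linear":[0,-2,0],"twist":0},{"jaw":0.523,"linear":[0,-2,0],"twist":0},{"jaw":0.523,"linear":[0,-2,0],"twist":0},{"jaw":0.523,"linear":[0,-2,0],"twist":0},{"jaw":0.523,"linear":[0,-2,0],"twist":0},{"jaw":0.523,"linear":[0,-2,0],"twist":0},{"jaw":0.523,"linear":[0,-2,0],"twist":0},{"jaw":0.523,"linear":[0,-2,0],"twist":0},{"jaw":0.523,"linear":[0.8,-1.8,0],"twist":0},{"jaw":0.523,"linear":[0.8,-1.2,0],"twist":0},{"jaw":0.523,"linear":[0.7,-0.65,0],"twist":0}]'
python3 -m pendant '[{"jaw":0.523,"linear":[0,0,0],"twist":2},{"jaw":0.523,"linear":[0,0,0],"twist":3},{"jaw":0.523,"linear":[0,0,0],"twist":3.6},{"jaw":0.523,"linear":[0,0,0],"twist":2},{"jaw":0.523,"linear":[0,0,0],"twist":0},{"jaw":0.523,"linear":[0,0,0],"twist":0},{"jaw":0.523,"linear":[0,0,0],"twist":0}]'
python3 - <<'E'
from h import *
rel(.4796,.2215,.065,-12.9)
c=cams.camera('wrist'); cv2.imwrite('pics/w3.png',c['color']); np.save('pics/w3.npy',c,allow_pickle=True)
E
```

```text
time: 5.78
position: [0.4473, 0.0078, 0.0992]
tool_rot: [1.0, -0.019, -0.001, -0.0]
ft_force: [0.3, -0.6, -2.0]
grip_width: 0.0456
grip_force: 5.1
time: 6.78
position: [0.479, 0.2235, 0.0991]
tool_rot: [1.0, -0.018, -0.0, -0.0]
ft_force: [-0.1, 0.8, -0.9]
grip_width: 0.0454
grip_force: 5.1
time: 7.37
position: [0.4793, 0.2213, 0.0993]
tool_rot: [0.994, -0.111, -0.0, 0.0]
ft_force: [-1.0, 0.9, 0.3]
grip_width: 0.0457
grip_force: 5.1
t 7.37 pos [0.4793 0.2213 0.0993] yaw -12.8 q [ 0.22  0.61  1.79 -0.    0.74  2.01] tool shift cm [ 0.03 -0.03  3.43] twist 0.1 w 0.0457 F [-1.   0.9  0.3] 5.142379179596901
```

View pics/w3.png

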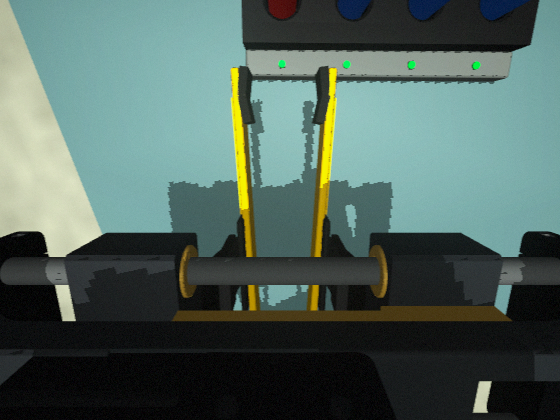

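Red cell base at (266–299, ~14), tongs centreline at column ~284: roughly aligned. Quantifying in the tool frame.

```bash
python3 - <<'E'
from h import *
c=np.load('pics/w3.npy',allow_pickle=True).item(); o=robot.get_obs(); M=Q.from_quat(o['tool_rot']).as_matrix()
T=lambda p:np.round(M.T@(p-o['position'])*1000,1)
for n,u,v in(('jl',235,70),('jr',335,70),('jl2',244,70),('jr2',324,70)): print(n,T(P(c,u,v)),P(c,u,v)[2])
i=c['color'].astype(int); m=(i[...,2]>90)&(i[...,1]<60)&(i[...,0]<60); m[30:]=0; ys,xs=np.nonzero(m)
for y in np.unique(ys)[::3]:
    x=xs[ys==y]; print(y,x.min(),x.max(),T(P(c,(x.min()+x.max())/2,y)),P(c,x.mean(),y)[2])
print('top est',T(np.r_[.6258,.188,.073]))
E
```

```text
jl [ 95.4 -22.5  -1.6] 0.10094151303289275
jr [95.5 22.9 -0.8] 0.10013077743110296
jl2 [ 95.4 -18.5  -1.1] 0.10046056316937663
jr2 [95.7 18.  -0.2] 0.09954193342931297
top est [150.2   0.   26.3]
```

```bash
python3 - <<'E'
from h import *
c=np.load('pics/w3.npy',allow_pickle=True).item(); o=robot.get_obs(); M=Q.from_quat(o['tool_rot']).as_matrix()
T=lambda p:np.round(M.T@(p-o['position'])*1000,1)
i=c['color'].astype(int)
for y in (3,8,12,16):
    r=i[y,:,2]-i[y,:,1]>30; x=np.nonzero(r[200:330])[0]+200
    if len(x): print(y,x.min(),x.max(),T(P(c,(x.min()+x.max())/2,y)))
E
python3 -m pendant '[{"jaw":0.523,"linear":[0,0,0.5],"twist":0},{"jaw":0.523,"linear":[0,0,1],"twist":0},{"jaw":0.523,"linear":[0,0,1],"twist":0},{"jaw":0.523,"linear":[0,0,0.7],"twist":0},{"jaw":0.523,"linear":[0,0,0.2],"twist":0},{"jaw":0.523,"linear":[0,0,0],"twist":0},{"jaw":0.523,"linear":[0,0,0],"twist":0}]'
python3 -c "
from h import *
a=np.radians(-12.9);p=np.array([.6258,.188])-.084*np.array([np.cos(a),np.sin(a)])
rel(p[0],p[1],.065,-12.9)"
```

```text
3 268 295 [141.3  -1.7  49.5]
8 269 295 [141.4  -1.5  56.8]
12 270 293 [141.9  -1.8  64.1]
16 274 289 [141.6  -1.9  69.8]
time: 8.0
position: [0.4795, 0.2214, 0.0651]
tool_rot: [0.994, -0.112, -0.0, 0.0]
ft_force: [-0.3, -0.5, -0.3]
grip_width: 0.0457
grip_force: 5.1
t 8.0 pos [0.4795 0.2214 0.0651] yaw -12.84 q [ 0.22  0.67  1.81 -0.    0.66  2.02] tool shift cm [ 6.6  -0.01  0.01] twist 0.06 w 0.0457 F [-0.3 -0.5 -0.3] 5.142448283149861
```

```bash
python3 -m pendant '[{"jaw":0.523,"linear":[0.3,-0.12,0],"twist":0},{"jaw":0.523,"linear":[0.6,0,0],"twist":0},{"jaw":0.523,"linear":[0.6,0,0],"twist":0},{"jaw":0.523,"linear":[0.6,0,0],"twist":0},{"jaw":0.523,"linear":[0.6,0,0],"twist":0},{"jaw":0.523,"linear":[0.6,0,0],"twist":0},{"jaw":0.523,"linear":[0.3,0,0],"twist":0},{"jaw":0.523,"linear":[0,0,0],"twist":0},{"jaw":0.523,"linear":[0,0,0],"twist":0}]'
python3 - <<'E'
from h import *
rel(.5439,.2066,.065,-12.9)
c=cams.camera('wrist'); cv2.imwrite('pics/w4.png',c['color']); np.save('pics/w4.npy',c,allow_pickle=True)
o=robot.get_obs(); M=Q.from_quat(o['tool_rot']).as_matrix()
T=lambda p:np.round(M.T@(p-o['position'])*1000,1)
i=c['color'].astype(int)
for y in range(3,80,8):
    r=i[y,:,2]-i[y,:,1]>40; r&=i[y,:,1]<90; x=np.nonzero(r[250:320])[0]+250
    if len(x)>4: print(y,x.min(),x.max(),T(P(c,(x.min()+x.max())/2,y)))
E
```

```text
time: 8.75
position: [0.515, 0.2144, 0.0655]
tool_rot: [0.994, -0.112, -0.0, 0.0]
ft_force: [-0.6, 0.0, -1.1]
grip_width: 0.0456
grip_force: 5.1
t 8.75 pos [0.515  0.2144 0.0655] yaw -12.86 q [0.19 0.7  1.73 0.   0.71 1.99] tool shift cm [2.99 0.12 0.05] twist 0.04 w 0.0456 F [-0.6  0.  -1.1] 5.142189954640344
3 267 300 [120.2  -0.6  -7.5]
19 262 305 [114.2  -0.6  -8.1]
27 264 303 [110.8  -0.6  -9.4]
35 266 301 [108.6  -0.6  -6.5]
43 267 300 [105.7  -0.6  -6.2]
51 269 298 [105.5  -0.6   5.8]
59 270 296 [105.6  -0.9  21.3]
67 280 286 [105.7  -0.9  40.5]
```

View pics/w4.png

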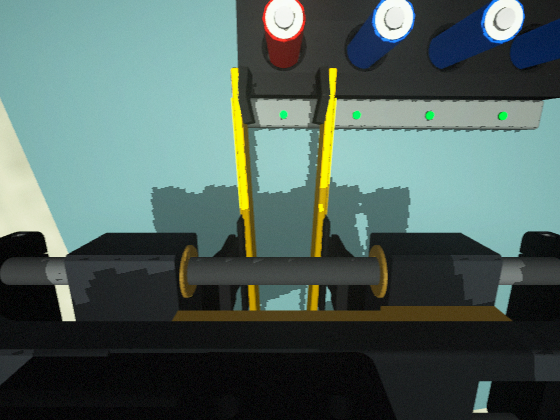

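The red cell, with its top at (284,18), lies between the jaws' lines and centred. Its centre is 115 mm ahead, so I advance 30 mm and then close.

```bash
python3 -m pendant '[{"jaw":0.523,"linear":[0.3,-0.06,0],"twist":0},{"jaw":0.523,"linear":[0.6,0,0],"twist":0},{"jaw":0.523,"linear":[0.6,0,0],"twist":0},{"jaw":0.523,"linear":[0.6,0,0],"twist":0},{"jaw":0.523,"linear":[0.6,0,0],"twist":0},{"jaw":0.523,"linear":[0.3,0,0],"twist":0},{"jaw":0.523,"linear":[0,0,0],"twist":0},{"jaw":0.523,"linear":[0,0,0],"twist":0}]'
python3 - <<'E'
from h import *
rel(.5439,.2066,.065,-12.9)
c=cams.camera('wrist'); cv2.imwrite('pics/w5.png',c['color']); np.save('pics/w5.npy',c,allow_pickle=True)
o=robot.get_obs(); M=Q.from_quat(o['tool_rot']).as_matrix()
T=lambda p:np.round(M.T@(p-o['position'])*1000,1)
i=c['color'].astype(int)
for y in range(40,140,8):
    r=i[y,:,2]-i[y,:,1]>40; r&=i[y,:,1]<90; x=np.nonzero(r[250:320])[0]+250
    if len(x)>4: print(y,x.min(),x.max(),T(P(c,(x.min()+x.max())/2,y)))
E
```

```text
time: 9.47
position: [0.5445, 0.2083, 0.0655]
tool_rot: [0.994, -0.112, -0.0, 0.0]
ft_force: [0.5, 0.2, -0.7]
grip_width: 0.0457
grip_force: 5.1
t 9.47 pos [0.5445 0.2083 0.0655] yaw -12.86 q [0.17 0.72 1.67 0.   0.76 1.97] tool shift cm [-0.02  0.18  0.05] twist 0.04 w 0.0457 F [ 0.5  0.2 -0.7] 5.142165130237117
80 270 300 [90.6  0.1 -7.7]
104 267 303 [80.7  0.1 -7.8]
112 272 297 [77.2 -0.1 -8.3]
120 279 289 [75.8 -0.3 35.3]
```

View pics/w5.png

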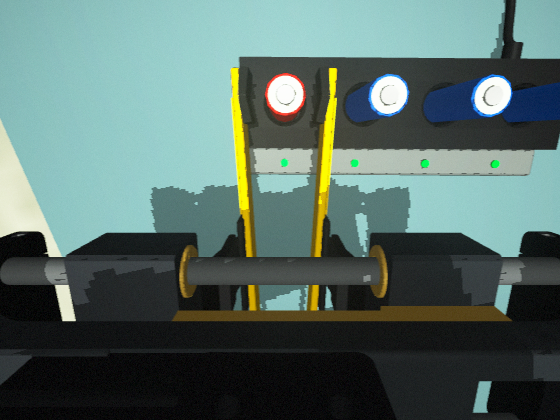

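The cell sits centred in the V jaws, with its top at (285,96). Closing.

```bash
python3 -m pendant '[{"jaw":0.5,"linear":[0,0,0],"twist":0},{"jaw":0.48,"linear":[0,0,0],"twist":0},{"jaw":0.46,"linear":[0,0,0],"twist":0},{"jaw":0.45,"linear":[0,0,0],"twist":0},{"jaw":0.44,"linear":[0,0,0],"twist":0},{"jaw":0.43,"linear":[0,0,0],"twist":0},{"jaw":0.42,"linear":[0,0,0],"twist":0},{"jaw":0.41,"linear":[0,0,0],"twist":0},{"jaw":0.4,"linear":[0,0,0],"twist":0},{"jaw":0.38,"linear":[0,0,0],"twist":0},{"jaw":0.35,"linear":[0,0,0],"twist":0},{"jaw":0.3,"linear":[0,0,0],"twist":0}]' 25
python3 -m pendant '[{"jaw":0.3,"linear":[0,0,0],"twist":0},{"jaw":0.3,"linear":[0,0,0],"twist":0},{"jaw":0.3,"linear":[0,0,0],"twist":0},{"jaw":0.3,"linear":[0,0,0],"twist":0},{"jaw":0.3,"linear":[0,0,0],"twist":0},{"jaw":0.3,"linear":[0,0,0],"twist":0}]' 25
```

```text
time: 10.52
position: [0.5444, 0.2084, 0.0655]
tool_rot: [0.994, -0.112, -0.0, 0.0]
ft_force: [-0.8, -0.1, -1.4]
grip_width: 0.0376
grip_force: 25.0
time: 11.02
position: [0.5444, 0.2085, 0.0655]
tool_rot: [0.994, -0.112, -0.0, -0.0]
ft_force: [-0.2, -0.1, -0.5]
grip_width: 0.0373
grip_force: 25.0
```

Width 37.3 mm at 25 N means the jaws are closed on the cell. Lifting about 11 cm, gently.

```bash
python3 -m pendant '[{"jaw":0.3,"linear":[0,0,-0.3],"twist":0},{"jaw":0.3,"linear":[0,0,-0.6],"twist":0},{"jaw":0.3,"linear":[0,0,-0.8],"twist":0},{"jaw":0.3,"linear":[0,0,-0.8],"twist":0},{"jaw":0.3,"linear":[0,0,-0.8],"twist":0},{"jaw":0.3,"linear":[0,0,-0.8],"twist":0},{"jaw":0.3,"linear":[0,0,-0.8],"twist":0},{"jaw":0.3,"linear":[0,0,-0.8],"twist":0},{"jaw":0.3,"linear":[0,0,-0.8],"twist":0},{"jaw":0.3,"linear":[0,0,-0.8],"twist":0},{"jaw":0.3,"linear":[0,0,-0.8],"twist":0},{"jaw":0.3,"linear":[0,0,-0.8],"twist":0}]'
python3 -m pendant '[{"jaw":0.3,"linear":[0,0,-0.8],"twist":0},{"jaw":0.3,"linear":[0,0,-0.8],"twist":0},{"jaw":0.3,"linear":[0,0,-0.6],"twist":0},{"jaw":0.3,"linear":[0,0,-0.3],"twist":0},{"jaw":0.3,"linear":[0,0,0],"twist":0},{"jaw":0.3,"linear":[0,0,0],"twist":0},{"jaw":0.3,"linear":[0,0,0],"twist":0},{"jaw":0.3,"linear":[0,0,0],"twist":0},{"jaw":0.3,"linear":[0,0,0],"twist":0},{"jaw":0.3,"linear":[0,0,0],"twist":0}]'
python3 - <<'E'
from h import *
c=cams.camera('scene'); d=cams.camera('wrist'); im=np.zeros((420,800,3),np.uint8)
im[:300,:400]=cv2.resize(d['color'],(400,300)); im[:300,400:]=cv2.resize(c['color'][150:360,270:550],(400,300)); cv2.imwrite('pics/f.png',im)
E
```

```text
time: 12.02
position: [0.5443, 0.2085, 0.1554]
tool_rot: [0.994, -0.112, -0.0, -0.0]
ft_force: [0.2, -0.5, -1.5]
grip_width: 0.0371
grip_force: 25.0
time: 12.85
position: [0.5442, 0.2085, 0.1792]
tool_rot: [0.994, -0.112, -0.0, 0.0]
ft_force: [-0.5, -0.4, -1.3]
grip_width: 0.0373
grip_force: 25.0
```

View pics/f.png

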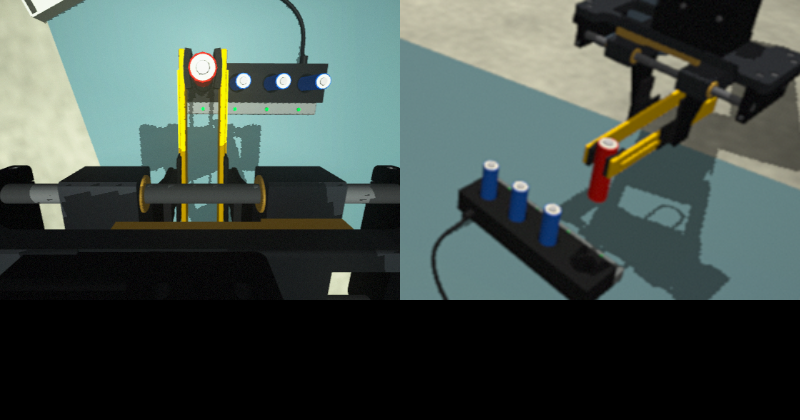

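The red cell, with its top at (203,67) in the left view, hangs upright in the jaws. Its foot is about 0.12 m up, and the three blue cells are still standing in their wells. Handing in.

```bash
python3 -c "
from rig import robot
print(robot.hand_in())"
```

```text
the job is handed in; nothing more can be done
None
```

The job is handed in with the red cell held still in the tongs, its foot about 0.12 m above the desk, the blue cells still standing in their wells, and the satellite not approached; no verdict came back.

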